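# Pack the craft things into the wooden tray

### The arm

A 6-joint arm with a two-finger parallel gripper is mounted at the origin on the work surface. World frame = base frame: x ahead of the robot, y to its left, z up, the work surface at z = 0. Lengths are in m, angles in rad, forces in N, time in s.
With the tool pointing down it reaches from about 0.375 to 0.925 m from the base axis. Payload 5.7 kg.
Tool frame: the origin (TCP) lies on the centre line of the jaws, within the pads' length; the fingertips stand ctrl.tips_ahead ahead of it and the grasp point (between the pads) lies 2 mm behind it (ctrl.tips_ahead is the distance from the TCP to the fingertips, in m); z points along the fingers, y is the line along which they close (so a half turn about z gives the same grasp; the last joint's range is limited). The gripper opens to 85 mm and grips with 20 to 120 N. Pads are 22 mm wide; open, the fingers measure 114 mm over their backs; the gripper's body (76 mm by 85 mm) begins 54 mm behind the grasp point. The pads swing forward as they close: fully open they stand 13 mm farther back than shut.
Start: joints at [-1.392, 0.359, 1.51, -0, 1.272, -0.115], TCP at [0.174, -0.574, 0.248] pointing down, gripper open.
Joint ranges: [-2.97, 2.97], [-1.01, 2.36], [0.21, 2.38], [-0.96, 4.11], [0.2, 2.71], [-2.98, 2.98]. Speed limits (rad/s): [2.39, 2.39, 3.14, 3.14, 3.14, 3.14].

### API

Orientations are given as a rotation vector (axis times angle).
In Python, from station import ctrl gives the robot as it stands. The module is installed in compiled form; this text tells all that it offers.
- The arm moves only by the shell command python3 -m creep 'ROWS' [FORCE]. ROWS is a JSON object of lists of equal length, an entry for each row: "jaw": the opening, from -1 (shut) to 1 (fully open); "xyz": the shift along the tool's x, y, z in cm, a list of three; "rot": the turn, a rotation vector about the tool's x, y, z in degrees, a list of three. A call has 1 to 8 rows; each row is the pose to reach, as a shift and turn from the pose commanded when the call began, along the tool's axes at that moment; what a row does not reach only later rows make up. A row lasts 1/12 s, in which the tool goes at most 41.7 mm and 7.16 degrees, less where a joint would pass 70% of its speed; a pose out of reach is approached as far as the arm can. A call with a gripper value outside its range is refused whole. The fingers move at their own pace and stop on an object; FORCE is the grip in N (left out, the last holds). Time passes only in rows, so rows that repeat a pose let the fingers close. It gives the time, the measured TCP pose, the force, the opening and the grip force at its end, in the units of the state.
- ctrl.read_state(): the state, without advancing time (a new reading comes with each control period).
- ctrl.capture(name): name is "scene" or "top" or "wrist"; returns (picture, depth): 480x640x3 uint8, red, green, blue; 480x640 float32, m along the optical axis (not along the pixel's ray), 0 where there is no reading.
- ctrl.camera_info(name): a dict with "fx", "fy", "cx", "cy" (pixels), "pose" (4x4, takes a point from camera to world coordinates); the wrist camera has in their place "mount" (4x4, takes a point from camera to tool coordinates, whose origin is the TCP and whose axes are the flange's). Camera axes: x right, y down, z forward; pixel columns grow to the right and rows downward; lengths in m; the calibration is good to about 2 mm. A picture is of the moment at which its call begins: read the wrist's pose just before it. camera_info takes no time and is no camera call.
- ctrl.close_job(): hands the job in; it is judged then, once.
The state is a dict: "t": time; "qpos": joint angles; "joint_velocities": joint speeds; "joint_efforts": joint torques, N m; "tcp_pos": TCP position; "orientation": TCP orientation; "force": force on the tool from outside, world axes, zero at the start; "torque": the same for the moment, N m; "finger_gap": opening from 0.0 (shut) to 1.0 (fully open); "finger_force": force on a finger pad.
Only numpy, scipy, OpenCV 4.12 (cv2) and the standard library are available. Lean on these libraries where they do the work, as an engineer would, in place of code of your own. Each camera call takes 0.05 s, during which the arm holds its last target. There are 200 camera calls.

### The job

Finish packing the wooden craft tray: stand the white jar and the cardboard carton upright in it, in one row with the tin that is already there, so that all three stand flat on the tray's floor. Lower them in gently rather than dropping them, and leave everything else on the table where it is.

Things in the scene. Friction and masses are not known exactly. Their poses are not given: they have to be found in the camera images.
- tray: Open-topped light wooden tray, fixed to the table, outside 86 (its x) by 194 (its y, the long way) by 45 mm high; walls and floor 8 mm thick, so inside 70 by 178 mm and 37 mm deep. Origin: centre of its underside, z up. The three packed things have together 160 mm of length, so they fit only in a row along y, the carton with its 60 mm side across the tray (along the tray's x)
- tray_in (a point): Centre of the tray's inner floor, 8 mm above the table; axes as the tray's
- tin: Round aluminium tin with a steel lid, diameter 56, height 80 mm, already standing in the tray, near the end at the tray's -y; loose. Origin: centre of its underside, z up
- jar: Round white paint jar with a steel lid, standing on the table: diameter 60, height 84 mm (lid the top 10 mm, diameter 57). Origin: centre of its underside, z up
- carton: Upright brown cardboard carton with a pale label, rigid, standing on the table: 60 (its x) by 44 (its y) by 84 mm high. Origin: centre of its underside, z up
- pencil_cup: Bystander: white cup with an orange band, diameter 72, height 100 mm, coloured pencils sticking out to 175 mm. Origin: centre of its underside
- rocket: Bystander: white toy rocket on three fins, 140 mm high, 86 mm over the fins. Origin: on its axis at table height
- mug: Bystander: blue mug, rim diameter 80, height 90 mm, handle at its +y. Origin: centre of its underside
- bridge: Bystander: wooden toy bridge, 40 by 100 by 75 mm high. Origin: centre at table height
- ruler: Bystander: flat wooden ruler, 30 by 160 by 5 mm, in front of the robot. Origin: centre of its underside
- tape: Bystander: pale roll of tape lying flat, outer diameter 84, height 22 mm. Origin: centre of its underside
Not all that is in view belongs to the job. What is shaped like the tin but pink or purple is not meant.

How it is judged:
At the end, for the whole second after the job is handed in: Tin, jar and carton all stand at rest in the tray: each underside within 6 mm of the tray's inner floor, each upright within 0.12 rad (7 degrees), each inside the tray's walls (undersides' centres within 14 mm of the tray's long centre line, 15 mm for the tin) (y of tin in the frame of tray_in between -0.068 and 0.068 m and x of tin in the frame of tray_in between -0.015 and 0.015 m and z of each of tin, jar, carton in the frame of tray_in below 0.006 m and angle between each of tin, jar, carton's own z axis and vertical below 0.12 rad and linear speed of each of tin, jar, carton below 0.02 m/s and y of jar in the frame of tray_in between -0.066 and 0.066 m and x of jar in the frame of tray_in between -0.014 and 0.014 m and y of carton in the frame of tray_in between -0.074 and 0.074 m and x of carton in the frame of tray_in between -0.014 and 0.014 m); the robot touches nothing.
It fails at once if the jar is dropped or thrown into the tray (faster than 0.5 m/s while in the tray or within 60 mm above its floor) (y of jar in the frame of tray_in between -0.085 and 0.085 m and x of jar in the frame of tray_in between -0.035 and 0.035 m and z of jar in the frame of tray_in below 0.06 m and linear speed of jar above 0.5 m/s).
It fails at once if the carton is dropped or thrown into the tray (faster than 0.5 m/s while in the tray or within 60 mm above its floor) (y of carton in the frame of tray_in between -0.085 and 0.085 m and x of carton in the frame of tray_in between -0.035 and 0.035 m and z of carton in the frame of tray_in below 0.06 m and linear speed of carton above 0.5 m/s).
It fails at once if the pencil cup, rocket, mug, bridge, ruler or tape is moved more than 30 mm (distance of any of pencil_cup, rocket, mug, bridge, ruler, tape from where it was at the start of the episode above 0.03 m).
It also fails if it takes over 48 s, if anything falls off the work surface, if the arm or the gripper's body presses on something with over 40 N, if the wrist force passes 120 N, or if a joint passes its speed limit or range.

## Working session

There is one attempt and no reset: what is moved stays moved. The work goes in short steps, Python scripts to look and compute and a shell command to move; the robot and the scene stay as the last step left them, time stands still between calls to the robot, and variables do not carry over. Pictures are saved under pics/ and viewed, at most 10 in all, crops included, and the job is handed in when it is done.

```bash
mkdir -p pics; python3 - <<'E'
from station import ctrl
import cv2, numpy as np
s=ctrl.read_state(); print({k:np.round(v,3) for k,v in s.items()}, ctrl.tips_ahead)
for n in ("scene","top"):
    p,d=ctrl.capture(n); cv2.imwrite(f"pics/{n}0.png",p[:,:,::-1]); np.savez(f"{n}0.npz",p=p,d=d)
    i=ctrl.camera_info(n); print(n,i['fx'],i['cx'],i['cy'],np.round(i['pose'],3).tolist(),(d>0).mean())
print(ctrl.camera_info("wrist"))
E
```

```text
{'t': np.float64(0.0), 'qpos': array([-1.392,  0.36 ,  1.511, -0.   ,  1.273, -0.115]), 'joint_velocities': array([ 0.   ,  0.001, -0.001, -0.   ,  0.001, -0.   ]), 'joint_efforts': array([ 1.0000e-03, -5.2762e+01, -2.7862e+01, -0.0000e+00,  1.3000e-02,
        0.0000e+00]), 'tcp_pos': array([ 0.174, -0.574,  0.247]), 'orientation': array([-3.106, -0.46 ,  0.   ]), 'force': array([0.412, 0.637, 0.038]), 'torque': array([-0.019,  0.008,  0.054]), 'finger_force': np.float64(0.0), 'finger_gap': np.float64(0.998)} 0.017
scene 544.3567274581783 310.5716314882208 239.60617603736156 [[-0.832, 0.338, -0.44, 1.096], [0.555, 0.501, -0.664, 0.793], [-0.004, -0.796, -0.605, 0.788], [0.0, 0.0, 0.0, 1.0]] 0.9960774739583333
top 608.7232271924564 324.85874719562713 230.44544980818276 [[-0.007, -0.991, 0.131, 0.383], [-1.0, 0.01, 0.019, -0.008], [-0.02, -0.131, -0.991, 1.228], [0.0, 0.0, 0.0, 1.0]] 0.995927734375
{'fx': 426.99730002927714, 'fy': 426.99730002927714, 'cx': 317.0047783787198, 'cy': 240.8545572273925, 'mount': array([[ 6.63431595e-04, -9.60076104e-01, -2.79738153e-01,
         7.27139608e-02],
       [ 9.99999608e-01,  4.72881257e-04,  7.48662055e-04,
         2.46808689e-04],
       [-5.86489619e-04, -2.79738540e-01,  9.60076041e-01,
        -1.25104150e-01],
       [ 0.00000000e+00,  0.00000000e+00,  0.00000000e+00,
         1.00000000e+00]])}
```

View pics/scene0.png

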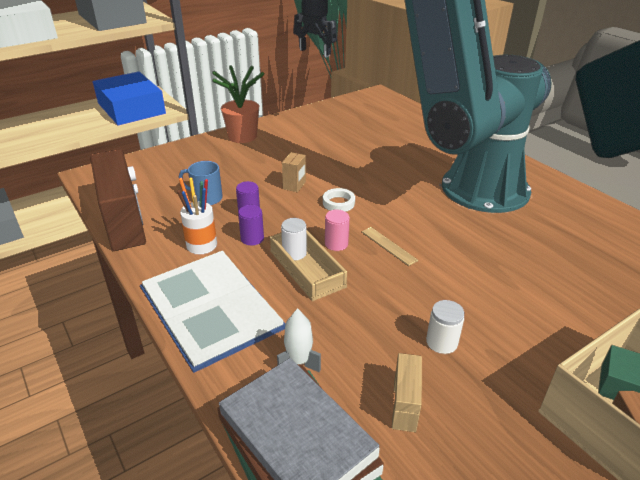

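View pics/top0.png

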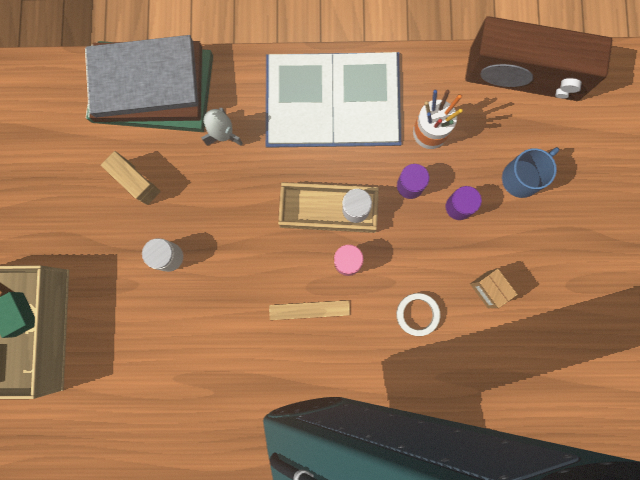

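Candidates in the top image:
- **Jar:** white can with a steel lid at (160,254). The steel-lidded one at (357,205) is the tin, already in the tray. The pink can (348,260) and the purple ones (413,181) and (463,203) are decoys.
- **Carton:** brown box with a pale label at (495,288). The bridge at (130,177) is the look-alike.
- **Tray:** at (328,206), with the tin at its right end, which is world -y. The scene view agrees, with the jar at (445,327), the carton at (293,172) and the tray at (308,263).

Next I'll measure these and check the choice in one crop.

```bash
cat > h.py <<'E'
from station import ctrl
import cv2, numpy as np
def cloud(name,p=None,d=None):
    i=ctrl.camera_info(name)
    if d is None: p,d=ctrl.capture(name)
    v,u=np.mgrid[0:480,0:640]
    c=np.stack([(u-i['cx'])/i['fx']*d,(v-i['cy'])/i['fy']*d,d,np.ones_like(d)],-1)
    return p,(c@i['pose'].T)[...,:3]
def sel(W,box,zlo,zhi):
    u0,v0,u1,v1=box; P=W[v0:v1,u0:u1].reshape(-1,3)
    return P[(P[:,2]>zlo)&(P[:,2]<zhi)]
def circ(P): 
    (x,y),r=cv2.minEnclosingCircle((P[:,:2]*1000).astype(np.float32)); return np.round([x,y,r,np.median(P[:,2])*1000],1)
def rect(P):
    r=cv2.minAreaRect((P[:,:2]*1000).astype(np.float32)); return np.round([*r[0],*r[1],r[2],np.median(P[:,2])*1000],1)
E
python3 - <<'E'
from h import *
z=np.load("top0.npz"); p,W=cloud("top",z['p'],z['d'])
print("table",np.median(W[300:380,100:250,2]))
print("jar",circ(sel(W,(130,225,195,285),.079,.095)))
print("tin",circ(sel(W,(335,183,378,228),.080,.1)))
print("pink",circ(sel(W,(325,235,370,285),.075,.1)))
print("pur",circ(sel(W,(390,155,435,205),.075,.1)),circ(sel(W,(440,180,490,225),.075,.1)))
print("carton",rect(sel(W,(465,260,525,315),.079,.095)))
T=sel(W,(265,170,395,245),.040,.050); print("tray",rect(T))
print("tape",circ(sel(W,(390,285,450,345),.015,.03)))
z2=np.load("scene0.npz"); q,V=cloud("scene",z2['p'],z2['d'])
print("scene table",np.median(V[330:440,470:530,2]))
print("jar",circ(sel(V,(420,295,470,360),.079,.095)),"tin",circ(sel(V,(275,212,312,262),.083,.1)),"carton",rect(sel(V,(278,147,312,195),.079,.095)),"tray",rect(sel(V,(265,225,352,302),.038,.050)))
c=[cv2.resize(p[v-35:v+35,u-40:u+40],(400,350),interpolation=1) for u,v in((163,254),(495,288),(328,206))]
c[2]=cv2.resize(p[170:240,265:400],(400,208)); c[2]=cv2.copyMakeBorder(c[2],0,92,0,0,0)
s=cv2.resize(q[205:305,255:360],(400,300))
m=np.vstack([np.hstack([cv2.resize(a,(400,300)) for a in c[:2]]),np.hstack([c[2],s])])
cv2.imwrite("pics/crop.png",m[:,:,::-1])
E
```

```text
table 0.0002705571298166065
jar [496.  334.2  29.5  84.5]
tin [588.1 -46.6  28.   88.6]
pink [481.5 -29.3  27.7  80.4]
pur [ 636.9 -158.3   27.8   80.6] [ 592.3 -255.8   28.3   80.8]
carton [ 424.1 -306.6   60.2   45.2   34.4   84.8]
tray [589.8   8.5 194.2  86.7  86.5  45.1]
tape [ 376.3 -166.2   42.2   22.3]
scene table 0.0008165696131709477
jar [494.5 338.5  29.8  84.4] tin [587.  -43.2  30.1  88.1] carton [ 423.2 -302.7   71.2   46.    32.9   84.1] tray [548.4  14.9 196.9 169.7  85.8  44.2]
```

View pics/crop.png

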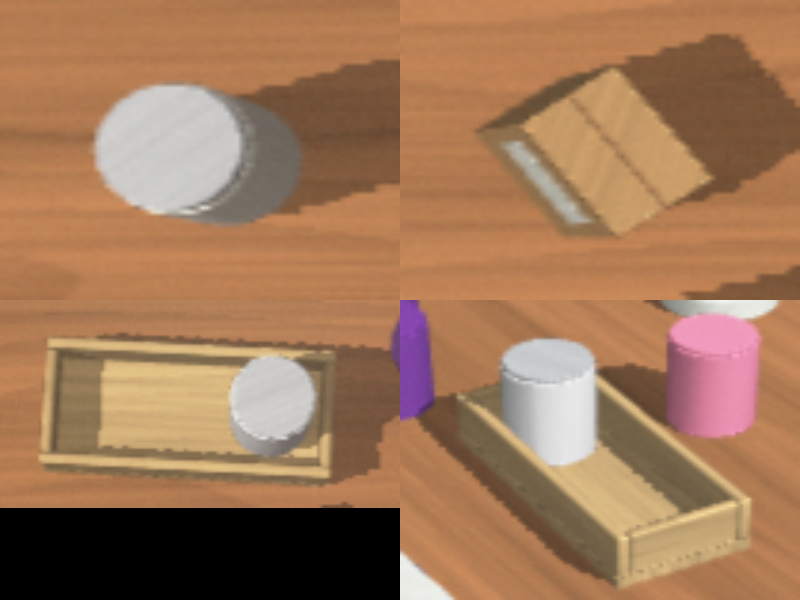

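The crop confirms the choice. The white jar with the steel lid, the carton with its pale label and flap line, and the steel-lidded tin at the tray's -y end are all what I took them for. There is about 116 mm free beside the tin, so the order will be tin, carton, jar. Both get gripped across the tray, and the carton goes first.

```bash
cat > go.py <<'E'
import sys, numpy as np
from station import ctrl
from scipy.spatial.transform import Rotation as R
def go(x,y,z,yaw):  # mm, deg: yaw of tool x in world, tool down
    s=ctrl.read_state(); r=R.from_rotvec(s['orientation'])
    t=R.from_euler('z',yaw,degrees=True)*R.from_rotvec([np.pi,0,0])
    print("t %.2f"%s['t'],"tcp",np.round(s['tcp_pos']*1000,1),"xyz cm",np.round(r.inv().apply(np.array([x,y,z])/1000-s['tcp_pos'])*100,2),"rot",np.round((r.inv()*t).as_rotvec(degrees=True),1),"F",np.round(s['force'],1),"gap",round(s['finger_gap']*85,1),round(s['finger_force'],1))
if __name__=="__main__": go(*map(float,sys.argv[1:]))
E
python3 -m creep '{"jaw":[1,1,1,1,1,1,1,1],"xyz":[[2,-1.2,0.2],[4,-2.3,0.5],[6,-3.5,0.7],[8,-4.6,1],[10,-5.8,1.2],[12,-6.9,1.5],[14,-8.1,1.7],[15.8,-9.2,2]],"rot":[[0,0,-6.7],[0,0,-13.5],[0,0,-20.2],[0,0,-27],[0,0,-33.7],[0,0,-40.5],[0,0,-47],[0,0,-54]]}' 40
python3 go.py 424 -306 180 124.4
```

```text
t: 0.77
tcp_pos: [0.299, -0.4391, 0.2279]
orientation: [-2.554, -1.827, -0.001]
force: [-0.1, -0.3, -0.3]
finger_gap: 0.999
finger_force: 0.0
t 0.77 tcp [ 299.  -439.1  227.9] xyz cm [16.63  7.53  4.8 ] rot [ -0.   -0.  -53.2] F [-0.1 -0.3 -0.3] gap 84.9 0.0
```

```bash
python3 -m creep '{"jaw":[1,1,1,1,1,1,1,1],"xyz":[[2.1,0.9,0.6],[4.2,1.9,1.2],[6.2,2.8,1.8],[8.3,3.8,2.4],[10.4,4.7,3],[12.5,5.6,3.6],[14.6,6.6,4.2],[16.6,7.5,4.8]],"rot":[[0,0,-6.7],[0,0,-13.3],[0,0,-20],[0,0,-26.7],[0,0,-33.3],[0,0,-40],[0,0,-46.6],[0,0,-53.2]]}' 
python3 - <<'E'
from h import *; import go
from scipy.spatial.transform import Rotation as R
s=ctrl.read_state(); p,d=ctrl.capture("wrist"); i=ctrl.camera_info("wrist")
T=np.eye(4); T[:3,:3]=R.from_rotvec(s['orientation']).as_matrix(); T[:3,3]=s['tcp_pos']
v,u=np.mgrid[0:480,0:640]
c=np.stack([(u-i['cx'])/i['fx']*d,(v-i['cy'])/i['fy']*d,d,np.ones_like(d)],-1)
W=(c@(T@i['mount']).T)[...,:3]
P=W[(d>0)&(W[...,2]>.078)&(W[...,2]<.092)&(np.hypot(W[...,0]-.424,W[...,1]+.306)<.06)]
print(len(P),rect(P) if len(P) else None)
cv2.imwrite("pics/w1.png",p[:,:,::-1])
go.go(424,-306,63,124.4)
E
```

```text
t: 1.43
tcp_pos: [0.4242, -0.3071, 0.1797]
orientation: [-1.466, -2.778, -0.001]
force: [0.1, -0.0, -0.3]
finger_gap: 0.998
finger_force: 0.0
8696 [ 424.  -304.6   60.3   44.7   34.3   83.5]
t 1.48 tcp [ 425.7 -304.1  178.7] xyz cm [-0.09 -0.27 11.57] rot [ 0.1 -0.2  0.4] F [ 1.2  1.7 -0.6] gap 85.1 0.0
```

```bash
python3 -m creep '{"jaw":[1,1,1,1,1,1,1,1],"xyz":[[0,0,2],[0,0,4],[0,0,6],[0,0,8],[0,0,10],[0,0,11],[0,0,11.3],[0,0,11.3]],"rot":[[0,0,0],[0,0,0],[0,0,0],[0,0,0],[0,0,0],[0,0,0],[0,0,0],[0,0,0]]}' 40
python3 -m creep '{"jaw":[-1,-1,-1,-1,-1,-1,-1,-1],"xyz":[[0,0,0],[0,0,0],[0,0,0],[0,0,0],[0,0,0],[0,0,0],[0,0,0],[0,0,0]],"rot":[[0,0,0],[0,0,0],[0,0,0],[0,0,0],[0,0,0],[0,0,0],[0,0,0],[0,0,0]]}' 40
python3 -c "
from station import ctrl;print(ctrl.tips_ahead)"; python3 go.py 424 -306 190 124.4
```

```text
t: 2.15
tcp_pos: [0.4232, -0.308, 0.0667]
orientation: [-1.474, -2.773, -0.001]
force: [1.0, -0.2, 0.3]
finger_gap: 0.999
finger_force: 0.0
t: 2.82
tcp_pos: [0.4246, -0.309, 0.0685]
orientation: [1.473, 2.772, -0.001]
force: [0.9, 2.0, 7.4]
finger_gap: 0.697
finger_force: 44.1
0.017
t 2.82 tcp [ 424.6 -309.    68.5] xyz cm [  0.25   0.13 -12.15] rot [ 0.   0.1 -0.4] F [0.9 2.  7.4] gap 59.2 44.1
```

```bash
python3 -m creep '{"jaw":[-1,-1,-1,-1,-1,-1,-1,-1],"xyz":[[0,0,-1.5],[0,0,-4],[0,0,-7],[0,0,-10],[1,2,-11.5],[2.5,5,-12],[4.2,8,-12],[5.8,11,-12]],"rot":[[0,0,0],[0,0,0],[0,0,0],[0,0,0],[0,0,3],[0,0,7],[0,0,12],[0,0,18]]}' 40
python3 go.py 589.7 6.9 187 86.5
```

```text
t: 3.48
tcp_pos: [0.4827, -0.1976, 0.1882]
orientation: [1.896, 2.503, 0.0]
force: [-0.1, -1.1, -3.3]
finger_gap: 0.697
finger_force: 44.7
t 3.48 tcp [ 482.7 -197.6  188.2] xyz cm [16.79 15.84  0.12] rot [ 0.1  0.  19.2] F [-0.1 -1.1 -3.3] gap 59.3 44.7
```

```bash
python3 -m creep '{"jaw":[-1,-1,-1,-1,-1,-1,-1,-1],"xyz":[[2,2,0],[4.5,4.2,0],[7,6.6,0],[9.5,9,0],[12,11.3,0],[14.5,13.7,0],[16.2,15.3,0],[16.8,15.8,0]],"rot":[[0,0,2.5],[0,0,5],[0,0,8],[0,0,11],[0,0,14],[0,0,17],[0,0,19],[0,0,19.2]]}' 40
python3 -m creep '{"jaw":[-1,-1,-1],"xyz":[[0,0,0],[0,0,0],[0,0,0]],"rot":[[0,0,0],[0,0,0],[0,0,0]]}' 40
python3 - <<'E'
from h import *; import go
go.go(589.7,6.9,187,86.5)
p,W=cloud("top"); go.go(589.7,6.9,187,86.5); go.go(589.7,6.9,187,86.5)
cv2.imwrite("pics/top2.png",p[120:280,220:460,::-1].repeat(3,0).repeat(3,1)); np.save("W2.npy",W)
print("tin",circ(sel(W,(335,183,378,228),.080,.1)),"tray",rect(sel(W,(265,170,395,245),.040,.050)))
P=sel(W,(280,120,400,240),.15,.35); print(len(P), np.percentile(P[:,2],[5,50,95]))
E
```

```text
t: 4.15
tcp_pos: [0.589, 0.0098, 0.1873]
orientation: [-2.281, -2.16, -0.003]
force: [0.7, -1.1, -1.7]
finger_gap: 0.692
finger_force: 44.6
t: 4.4
tcp_pos: [0.5868, 0.0053, 0.1871]
orientation: [-2.282, -2.159, 0.002]
force: [0.3, -0.6, -2.3]
finger_gap: 0.698
finger_force: 44.6
t 4.40 tcp [586.8   5.3 187.1] xyz cm [0.17 0.28 0.01] rot [-0.1  0.   0.3] F [ 0.3 -0.6 -2.3] gap 59.3 44.6
t 4.45 tcp [586.9   5.1 187.2] xyz cm [0.19 0.27 0.02] rot [-0.1  0.   0.3] F [-0.   0.3 -3.2] gap 59.0 44.6
t 4.45 tcp [586.9   5.1 187.2] xyz cm [0.19 0.27 0.02] rot [-0.1  0.   0.3] F [-0.   0.3 -3.2] gap 59.0 44.6
tin [588.2 -41.1  26.3  88.4] tray [589.4   8.2 193.3  86.5  86.1  45. ]
715 [0.19269147 0.28031646 0.34046152]
```

View pics/top2.png

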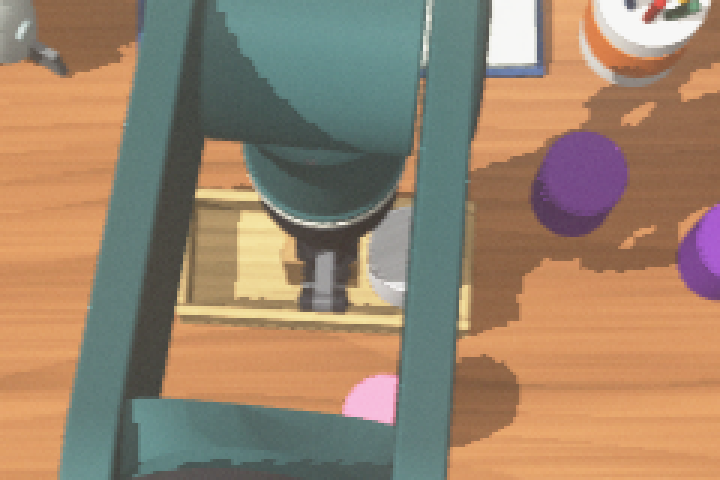

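The top view shows the gripper hiding the carton over the tray at about (325,265), with the tin beside it at (390,255). I'll measure the offset between carton and tray in the wrist and scene cameras instead.

```bash
cat >> h.py <<'E'
def wcloud():  # tool-down frame: tool axes at TCP
    p,d=ctrl.capture("wrist"); i=ctrl.camera_info("wrist"); v,u=np.mgrid[0:480,0:640]
    c=np.stack([(u-i['cx'])/i['fx']*d,(v-i['cy'])/i['fy']*d,d,np.ones_like(d)],-1)
    W=(c@i['mount'].T)[...,:3]; W[d<=0]=9; return p,W
E
python3 - <<'E'
from h import *
p,W=wcloud(); cv2.imwrite("pics/w2.png",p[:,:,::-1]); np.save("Ww.npy",W)
q,V=cloud("scene"); np.save("Vs.npy",V); cv2.imwrite("pics/s2.png",q[:,:,::-1])
m=np.hstack([cv2.resize(p,(400,300)),cv2.resize(q[130:310,220:430],(400,343))[:300]]); cv2.imwrite("pics/ws2.png",m[:,:,::-1])
Z=W[...,2]; print(np.histogram(Z[Z<1],bins=np.arange(-.06,.22,.01)))
E
```

```text
(array([ 12082,  15912,   6429,   2329,  30265,   3121,   2195,   1506,
         1256,    988,    873,    752,    527,      0,      0,      0,
         5810,   1471,   1376,   1104,   6886,   1296,   7167,  51732,
       135297,    104,      0,      0]), array([-6.00000000e-02, -5.00000000e-02, -4.00000000e-02, -3.00000000e-02,
       -2.00000000e-02, -1.00000000e-02,  1.38777878e-17,  1.00000000e-02,
        2.00000000e-02,  3.00000000e-02,  4.00000000e-02,  5.00000000e-02,
        6.00000000e-02,  7.00000000e-02,  8.00000000e-02,  9.00000000e-02,
        1.00000000e-01,  1.10000000e-01,  1.20000000e-01,  1.30000000e-01,
        1.40000000e-01,  1.50000000e-01,  1.60000000e-01,  1.70000000e-01,
        1.80000000e-01,  1.90000000e-01,  2.00000000e-01,  2.10000000e-01,
        2.20000000e-01]))
```

View pics/ws2.png

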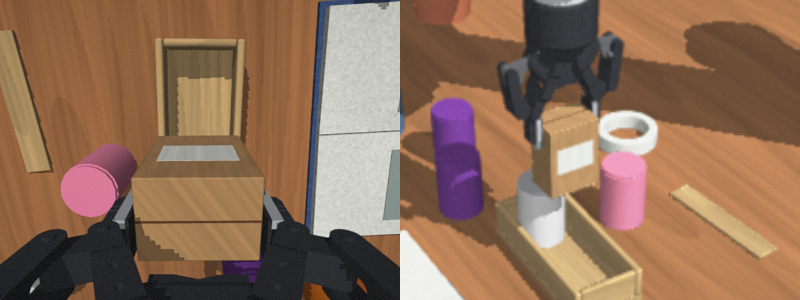

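The wrist view shows the carton held squarely at (200,215) with the tray's +y end behind it at (200,85). The scene view shows it hanging level over the tray. Now the offset in tool axes:

```bash
python3 - <<'E'
from h import *
W=np.load("Ww.npy"); q=W.reshape(-1,3)
c=q[(q[:,2]>-.020)&(q[:,2]<-.014)&(abs(q[:,1])<.036)&(abs(q[:,0])<.04)]
print("carton top",rect(c),np.percentile(c[:,0],[1,99.5])*1000,np.percentile(c[:,1],[.5,99.5])*1000)
f=q[(q[:,2]>0)&(q[:,2]<.06)&(abs(q[:,1])<.025)&(q[:,0]>.0)&(q[:,0]<.05)]
for a in(0,.02,.04): g=f[(f[:,2]>a)&(f[:,2]<a+.02)];print("face x",a,np.median(g[:,0])*1000,len(g))
t=q[(q[:,2]>.137)&(q[:,2]<.147)&(abs(q[:,1])<.06)&(q[:,0]>.02)&(q[:,0]<.12)]
print("tray z",np.median(t[:,2]),"xmax",np.percentile(t[:,0],99.5)*1000)
for x in(.05,.06,.07,.08):
    g=t[abs(t[:,0]-x)<.004]; print(x,np.round(np.array([g[:,1].min(),g[:,1].max()])*1000,1),len(g))
e=t[abs(t[:,1])<.02]; print("endwall", np.percentile(e[:,0],[1,50,99])*1000)
V=np.load("Vs.npy"); s=V[130:310,220:430].reshape(-1,3)
c=s[(s[:,2]>.195)&(s[:,2]<.209)&(abs(s[:,0]-.59)<.05)&(abs(s[:,1]-.007)<.04)]; print("scene carton",rect(c))
E
```

```text
carton top [  5.1   0.8  70.4  44.8  89.7 -15.1] [-16.14614401  26.93088222] [-30.65345904  32.39043389]
face x 0 26.928124834099307 2908
face x 0.02 27.05303927643034 1888
face x 0.04 26.901211008566037 1374
tray z 0.14315536376779706 xmax 102.51433112566286
0.05 [-39.5  46.5] 344
0.06 [-39.7  46.4] 375
0.07 [-39.1  46.4] 368
0.08 [-39.6  46.4] 386
endwall [ 94.75658988  98.42388955 102.55595069]
scene carton [587.9  11.1  48.4  89.5  88.6 202.9]
```

The carton is 2.6 mm off in tool y relative to the tray, and the yaw is fine. I'll correct that, descend most of the way and check.

```bash
python3 -m creep '{"jaw":[-1,-1,-1,-1,-1,-1,-1,-1],"xyz":[[0,0.25,0],[0,0.25,1.5],[0,0.25,3],[0,0.25,4.3],[0,0.25,5.2],[0,0.25,5.8],[0,0.25,6],[0,0.25,6]],"rot":[[0,0,0],[0,0,0],[0,0,0],[0,0,0],[0,0,0],[0,0,0],[0,0,0],[0,0,0]]}' 40
python3 - <<'E'
from h import *
_,W=wcloud(); q=W.reshape(-1,3)
f=q[(q[:,2]>0)&(q[:,2]<.05)&(abs(q[:,1])<.025)&(q[:,0]>.0)&(q[:,0]<.05)]; print("face",np.median(f[:,0])*1000)
t=q[(q[:,2]>.077)&(q[:,2]<.088)&(abs(q[:,1])<.06)&(q[:,0]>.03)&(q[:,0]<.12)]
e=t[abs(t[:,1])<.02]; print("z",np.median(t[:,2]),"end",np.percentile(e[:,0],[1,99])*1000)
for x in(.05,.07,.085):
    g=t[abs(t[:,0]-x)<.004]; print(x,np.round(np.array([g[:,1].min(),g[:,1].max()])*1000,1),len(g))
for z in(.005,.025,.045):
    g=q[(abs(q[:,2]-z)<.004)&(abs(q[:,0]-.0265)<.003)&(abs(q[:,1])<.04)]; print("carton y",z,np.round(np.percentile(g[:,1],[1,99])*1000,1),np.median(g[:,0])*1000)
V=cloud("scene")[1][130:310,220:430].reshape(-1,3)
print("tin scene",circ(V[(V[:,2]>.084)&(V[:,2]<.092)&(abs(V[:,0]-.588)<.04)&(abs(V[:,1]+.046)<.04)]))
E
```

```text
t: 5.22
tcp_pos: [0.5902, 0.0062, 0.127]
orientation: [-2.282, -2.159, 0.0]
force: [0.6, 0.2, -1.7]
finger_gap: 0.698
finger_force: 44.7
face 26.968136212493526
z 0.0830924781875986 end [ 93.37375912 101.44390106]
0.05 [-43.   42.9] 578
0.07 [-42.8  43.3] 627
0.085 [-42.7  43.4] 670
carton y 0.005 [-27.2  30.7] 26.854708189167347
carton y 0.025 [-27.2  30.5] 27.0417552917471
carton y 0.045 [-27.1  30.6] 26.90976708687813
tin scene [607.6 -38.3  31.5  87.3]
```

```bash
python3 -m creep '{"jaw":[-1,-1,-1,-1,-1,-1,-1,-1],"xyz":[[-0.1,-0.1,1],[-0.1,-0.1,2],[-0.1,-0.1,3],[-0.1,-0.1,3.8],[-0.1,-0.1,4.3],[-0.1,-0.1,4.6],[-0.1,-0.1,4.7],[-0.1,-0.1,4.7]],"rot":[[0,0,0],[0,0,0],[0,0,0],[0,0,0],[0,0,0],[0,0,0],[0,0,0],[0,0,0]]}' 40
python3 -m creep '{"jaw":[-1,-1,-1,-1],"xyz":[[0,0,0.1],[0,0,0.2],[0,0,0.3],[0,0,0.3]],"rot":[[0,0,0],[0,0,0],[0,0,0],[0,0,0]]}' 40
```

```text
t: 5.98
tcp_pos: [0.5892, 0.0054, 0.08]
orientation: [-2.282, -2.159, 0.0]
force: [-0.6, 0.7, -3.2]
finger_gap: 0.694
finger_force: 44.7
t: 6.32
tcp_pos: [0.5893, 0.0054, 0.0774]
orientation: [2.282, 2.159, 0.0]
force: [0.5, 0.6, -3.0]
finger_gap: 0.695
finger_force: 44.7
```

```bash
python3 -m creep '{"jaw":[-1,-1,-1],"xyz":[[0,0,0.1],[0,0,0.15],[0,0,0.15]],"rot":[[0,0,0],[0,0,0],[0,0,0]]}' 40
python3 -m creep '{"jaw":[-1,-1,-1],"xyz":[[0,0,0.1],[0,0,0.1],[0,0,0.1]],"rot":[[0,0,0],[0,0,0],[0,0,0]]}' 40
python3 - <<'E'
from h import *
V=cloud("scene")[1][130:310,220:430].reshape(-1,3)
m=(V[:,2]>.075)&(V[:,2]<.12)&(abs(V[:,0]-.59)<.05)&(V[:,1]>-.02)&(V[:,1]<.03)
print(np.histogram(V[m][:,2],bins=np.arange(.075,.12,.003)))
_,W=wcloud(); Z=W[(abs(W[...,1])<.02)&(W[...,0]>-.01)&(W[...,0]<.02)][:,2]; print("carton top z",np.median(Z[(Z<0)&(Z>-.03)]))
E
```

```text
t: 6.57
tcp_pos: [0.5895, 0.0054, 0.0766]
orientation: [2.282, 2.159, 0.001]
force: [-2.4, 0.4, 4.7]
finger_gap: 0.695
finger_force: 45.2
t: 6.82
tcp_pos: [0.5895, 0.0055, 0.0765]
orientation: [2.281, 2.159, 0.001]
force: [-4.1, 1.0, 13.6]
finger_gap: 0.694
finger_force: 46.3
(array([ 19,  17,  17,  27,  30, 214, 112,  21,  18,  16,  18,  24,  24,
        35]), array([0.075, 0.078, 0.081, 0.084, 0.087, 0.09 , 0.093, 0.096, 0.099,
       0.102, 0.105, 0.108, 0.111, 0.114, 0.117]))
carton top z -0.015057287165710462
```

Force rises on contact and the carton's top is at 92 mm, so it is on the floor. Release and rise, then go to the jar.

```bash
python3 -m creep '{"jaw":[0.5,0.6,0.8,1,1,1],"xyz":[[0,0,-0.1],[0,0,-0.1],[0,0,-0.1],[0,0,-0.1],[0,0,-0.1],[0,0,-0.1]],"rot":[[0,0,0],[0,0,0],[0,0,0],[0,0,0],[0,0,0],[0,0,0]]}' 40
python3 -m creep '{"jaw":[1,1,1,1,1,1,1,1],"xyz":[[0,0,-0.5],[0,0,-1.5],[0,0,-3],[0,0,-5],[0,0,-7],[0,0,-9],[0,0,-11],[0,0,-12]],"rot":[[0,0,0],[0,0,0],[0,0,0],[0,0,0],[0,0,0],[0,0,0],[0,0,0],[0,0,0]]}' 40
python3 go.py 495 335 197 86.5
```

```text
t: 7.42
tcp_pos: [0.5892, 0.0054, 0.0756]
orientation: [-2.282, -2.159, 0.0]
force: [0.2, -0.1, -0.4]
finger_gap: 0.996
finger_force: 0.0
t: 8.08
tcp_pos: [0.5907, 0.0053, 0.1993]
orientation: [2.279, 2.157, 0.005]
force: [0.4, -0.0, 0.8]
finger_gap: 1.001
finger_force: 0.0
t 8.08 tcp [590.7   5.3 199.3] xyz cm [ 32.4  -11.37   0.18] rot [0.3 0.  0.3] F [ 0.4 -0.   0.8] gap 85.1 0.0
```

```bash
python3 -m creep '{"jaw":[1,1,1,1,1,1,1,1],"xyz":[[2.5,-0.9,0],[6,-2.1,0],[9.6,-3.4,0],[13.2,-4.6,0],[16.8,-5.9,0],[20.4,-7.2,0],[24,-8.4,0],[27,-9.5,0]],"rot":[[0,0,0],[0,0,0],[0,0,0],[0,0,0],[0,0,0],[0,0,0],[0,0,0],[0,0,0]]}' 40
python3 -m creep '{"jaw":[1,1,1,1,1],"xyz":[[3,-1,0],[4.7,-1.6,0],[5.4,-1.9,0],[5.4,-1.9,0],[5.4,-1.9,0]],"rot":[[0,0,0],[0,0,0],[0,0,0],[0,0,0],[0,0,0]]}' 40
python3 - <<'E'
from h import *; import go
go.go(495,335,66,86.5)
_,W=wcloud(); go.go(495,335,66,86.5)
q=W.reshape(-1,3); h=.197-.084
c=q[(abs(q[:,2]-h)<.008)&(np.hypot(q[:,0],q[:,1])<.05)]; print("jar lid in tool",circ(c))
V=cloud("top")[1]; print("carton",rect(sel(V,(300,170,350,240),.087,.1)),"tin",circ(sel(V,(335,183,378,228),.080,.1)),"tray",rect(sel(V,(265,170,395,245),.040,.050)))
E
```

```text
t: 8.75
tcp_pos: [0.5083, 0.2826, 0.1962]
orientation: [-2.281, -2.16, -0.001]
force: [0.2, 0.2, 0.6]
finger_gap: 0.999
finger_force: 0.0
t: 9.17
tcp_pos: [0.4933, 0.3346, 0.1958]
orientation: [2.281, 2.16, -0.001]
force: [-0.2, -0.5, -0.3]
finger_gap: 1.002
finger_force: 0.0
t 9.17 tcp [493.3 334.6 195.8] xyz cm [ 0.06  0.17 12.98] rot [-0.   0.   0.4] F [-0.2 -0.5 -0.3] gap 85.2 0.0
t 9.22 tcp [493.6 334.1 195.8] xyz cm [ 0.11  0.14 12.98] rot [-0.   0.   0.3] F [-0.1 -0.2 -0.5] gap 84.8 0.0
jar lid in tool [  2.8   2.2  28.6 112.4]
carton [591.2  -1.1  62.8  60.3  89.3  92.7] tin [590.7 -33.6  40.8  89.2] tray [589.8   8.4 194.   87.3  86.4  45.1]
```

```bash
python3 -m creep '{"jaw":[1,1,1,1,1,1,1,1],"xyz":[[0.25,0.2,1],[0.25,0.2,4],[0.25,0.2,7],[0.25,0.2,9.5],[0.25,0.2,11.5],[0.25,0.2,12.5],[0.25,0.2,12.9],[0.25,0.2,12.9]],"rot":[[0,0,0],[0,0,0],[0,0,0],[0,0,0],[0,0,0],[0,0,0],[0,0,0],[0,0,0]]}' 40
python3 -m creep '{"jaw":[-1,-1,-1,-1,-1,-1,-1,-1],"xyz":[[0,0,0],[0,0,0],[0,0,0],[0,0,0],[0,0,0],[0,0,0],[0,0,0],[0,0,0]],"rot":[[0,0,0],[0,0,0],[0,0,0],[0,0,0],[0,0,0],[0,0,0],[0,0,0],[0,0,0]]}' 50
python3 - <<'E'
from h import *; import go
V=cloud("top")[1]; P=sel(V,(290,170,390,240),.086,.096)
P=P[(abs(P[:,0]-.59)<.05)]; y=P[:,1]*1000
print("hist y",np.histogram(y,bins=np.arange(-90,40,4))[0])
im=np.zeros((200,200),np.uint8); ij=np.round(np.c_[P[:,1]*1000+120,P[:,0]*1000-490]).astype(int); 
im[ij[:,1].clip(0,199),ij[:,0].clip(0,199)]=255; im=cv2.morphologyEx(im,cv2.MORPH_CLOSE,np.ones((4,4)))
for c in cv2.findContours(im,0,2)[0]:
    if cv2.contourArea(c)>300: r=cv2.minAreaRect(c); print("y,x",r[0][0]-120,r[0][1]+490,r[1:],cv2.boundingRect(c)[0]-120)
go.go(495,335,190,86.5)
E
```

```text
t: 9.93
tcp_pos: [0.4954, 0.3369, 0.066]
orientation: [-2.283, -2.158, 0.002]
force: [0.6, 0.6, -0.7]
finger_gap: 1.001
finger_force: 0.0
t: 10.6
tcp_pos: [0.4961, 0.3381, 0.0686]
orientation: [2.281, 2.159, 0.004]
force: [-0.7, -0.5, 5.7]
finger_gap: 0.684
finger_force: 53.4
hist y [ 0  0  0  0 18 30 38 41 48 50 54 57 55 54 43 39 24  6  0 49 65 71 71 60
 59 59 54 56 59 59 15  0]
y,x 9.0 592.5 ((61.0, 44.0), 90.0) -13
y,x -45.5 588.0 ((51.0, 54.0), 0.0) -71
t 10.65 tcp [496.1 338.1  68.6] xyz cm [ -0.3   -0.07 -12.14] rot [ 0.1 -0.1  0.3] F [-0.6 -1.3  6.6] gap 58.2 53.4
```

```bash
python3 -m creep '{"jaw":[-1,-1,-1,-1,-1,-1,-1,-1],"xyz":[[0,0,-0.5],[0,0,-2],[0,0,-4],[0,0,-6.5],[0,0,-9],[0,0,-11],[0,0,-12],[0,0,-12]],"rot":[[0,0,0],[0,0,0],[0,0,0],[0,0,0],[0,0,0],[0,0,0],[0,0,0],[0,0,0]]}' 50
python3 go.py 593 64 187 86.5
```

```text
t: 11.32
tcp_pos: [0.497, 0.3384, 0.1898]
orientation: [2.281, 2.158, 0.008]
force: [0.8, 1.0, -2.4]
finger_gap: 0.68
finger_force: 54.7
t 11.32 tcp [497.  338.4 189.8] xyz cm [-26.87  11.09   0.25] rot [ 0.3 -0.2  0.3] F [ 0.8  1.  -2.4] gap 57.8 54.7
```

```bash
python3 -m creep '{"jaw":[-1,-1,-1,-1,-1,-1,-1,-1],"xyz":[[-2,0.8,0],[-5,2.1,0],[-8.5,3.5,0],[-12,5,0],[-15.5,6.4,0],[-19,7.8,0],[-22,9.1,0],[-24,9.9,0]],"rot":[[0,0,0],[0,0,0],[0,0,0],[0,0,0],[0,0,0],[0,0,0],[0,0,0],[0,0,0]]}' 50
python3 -m creep '{"jaw":[-1,-1,-1,-1,-1],"xyz":[[-1.5,0.6,0],[-2.4,1,0],[-2.8,1.1,0],[-2.8,1.1,0],[-2.8,1.1,0]],"rot":[[0,0,0],[0,0,0],[0,0,0],[0,0,0],[0,0,0]]}' 50
cat > m.py <<'E'
from h import *; import go, sys
tz=float(sys.argv[1])  # TCP height above table, m
go.go(593,64,187,86.5)
p,W=wcloud(); q=W.reshape(-1,3)
go.go(593,64,187,86.5)
lid=q[(q[:,2]>-.024)&(q[:,2]<-.012)&(np.hypot(q[:,0],q[:,1])<.04)]; print("lid",circ(lid),np.round(np.percentile(lid[:,0],[.5,99.5])*1000,1))
f=q[(q[:,2]>0)&(q[:,2]<.055)&(abs(q[:,1])<.025)&(q[:,0]>.0)&(q[:,0]<.05)]
for z in(.005,.025,.045):
    g=f[abs(f[:,2]-z)<.006]
    if len(g)>20:
        A=np.c_[2*g[:,:2],np.ones(len(g))]; s=np.linalg.lstsq(A,(g[:,:2]**2).sum(1),rcond=None)[0]
        print("side z",z,"xmax",np.round(np.percentile(g[:,0],98)*1000,1),"fit c,r",np.round(np.r_[s[:2],np.sqrt(s[2]+s[0]**2+s[1]**2)]*1000,1),len(g))
r=tz-.045; t=q[(abs(q[:,2]-r)<.006)&(abs(q[:,1])<.06)&(q[:,0]>.0)&(q[:,0]<.12)]
e=t[abs(t[:,1])<.02]; print("rim z",np.median(t[:,2]),"end",np.round(np.percentile(e[:,0],[1,50,99])*1000,1),len(e))
for x in(.015,.025,.035,.045):
    g=t[abs(t[:,0]-x)<.004]; print(x,np.round(np.array([g[:,1].min(),g[:,1].max()])*1000,1),len(g)) if len(g) else 0
cv2.imwrite("pics/wm%d.png"%(tz*1000),p[:,:,::-1])
q2,V=cloud("scene"); cv2.imwrite("pics/sm%d.png"%(tz*1000),q2[:,:,::-1])
E
python3 m.py 0.187
```

```text
t: 11.98
tcp_pos: [0.5811, 0.0892, 0.1852]
orientation: [-2.283, -2.157, 0.003]
force: [1.0, 0.3, -2.6]
finger_gap: 0.683
finger_force: 54.6
t: 12.4
tcp_pos: [0.5898, 0.0646, 0.1862]
orientation: [-2.281, -2.158, 0.001]
force: [0.7, -0.2, -2.8]
finger_gap: 0.685
finger_force: 54.6
t 12.40 tcp [589.8  64.6 186.2] xyz cm [-0.05  0.33 -0.08] rot [-0.1 -0.   0.3] F [ 0.7 -0.2 -2.8] gap 58.2 54.6
t 12.45 tcp [589.8  65.  186.4] xyz cm [-0.08  0.33 -0.06] rot [-0.1 -0.   0.4] F [-0.9  0.2 -2.4] gap 58.4 54.6
lid [  8.9  -0.6  38.6 -14.9] [-25.5  26.9]
side z 0.005 xmax 29.0 fit c,r [-0.9  2.  29.7] 1391
side z 0.025 xmax 29.0 fit c,r [-0.9  2.  29.7] 1036
side z 0.045 xmax 28.9 fit c,r [-0.9  2.  29.7] 731
rim z 0.14226684318338717 end [35.2 39.4 43.2] 875
0.015 [-38.9  46.9] 319
0.025 [-38.4  47. ] 327
0.035 [-38.8  47.3] 992
0.045 [-37.5  46.5] 576
```

```bash
python3 -m creep '{"jaw":[-1,-1,-1,-1,-1,-1,-1,-1],"xyz":[[0.3,0.25,0],[0.3,0.25,1.5],[0.3,0.25,3],[0.3,0.25,4.3],[0.3,0.25,5.2],[0.3,0.25,5.8],[0.3,0.25,6],[0.3,0.25,6]],"rot":[[0,0,0],[0,0,0],[0,0,0],[0,0,0],[0,0,0],[0,0,0],[0,0,0],[0,0,0]]}' 50
python3 m.py 0.127
```

```text
t: 13.17
tcp_pos: [0.5931, 0.0671, 0.1266]
orientation: [-2.281, -2.159, 0.0]
force: [0.0, 0.5, -2.4]
finger_gap: 0.681
finger_force: 54.7
t 13.17 tcp [593.1  67.1 126.6] xyz cm [-0.31  0.   -6.04] rot [-0.  -0.   0.4] F [ 0.   0.5 -2.4] gap 57.9 54.7
t 13.22 tcp [593.5  67.  127.1] xyz cm [-0.3  -0.03 -5.99] rot [ 0.  -0.   0.3] F [ 0.8  0.2 -3. ] gap 58.3 54.7
lid [  9.   -0.7  38.7 -14.9] [-25.6  26.9]
side z 0.005 xmax 29.0 fit c,r [-0.9  2.  29.7] 1379
side z 0.025 xmax 28.9 fit c,r [-0.9  2.  29.7] 1031
side z 0.045 xmax 28.9 fit c,r [-0.9  2.  29.6] 730
rim z 0.08258691288480904 end [32.9 37.3 40.7] 1379
0.015 [-42.2  43.8] 513
0.025 [-42.2  43.9] 536
0.035 [-42.1  44. ] 2246
0.045 [-38.9 -38.9] 1
```

```bash
python3 -m creep '{"jaw":[-1,-1,-1,-1,-1,-1,-1,-1],"xyz":[[0,-0.1,1],[0,-0.1,2],[0,-0.1,3],[0,-0.1,3.8],[0,-0.1,4.3],[0,-0.1,4.6],[0,-0.1,4.7],[0,-0.1,4.7]],"rot":[[0,0,0],[0,0,0],[0,0,0],[0,0,0],[0,0,0],[0,0,0],[0,0,0],[0,0,0]]}' 50
python3 -m creep '{"jaw":[-1,-1,-1,-1],"xyz":[[0,0,0.1],[0,0,0.2],[0,0,0.3],[0,0,0.3]],"rot":[[0,0,0],[0,0,0],[0,0,0],[0,0,0]]}' 50
python3 -m creep '{"jaw":[-1,-1,-1],"xyz":[[0,0,0.1],[0,0,0.15],[0,0,0.15]],"rot":[[0,0,0],[0,0,0],[0,0,0]]}' 50
```

```text
t: 13.93
tcp_pos: [0.5921, 0.0668, 0.0795]
orientation: [-2.282, -2.159, 0.0]
force: [-0.4, 0.0, -3.7]
finger_gap: 0.68
finger_force: 54.7
t: 14.27
tcp_pos: [0.5922, 0.0668, 0.0769]
orientation: [2.282, 2.159, 0.0]
force: [-0.2, 0.3, -3.0]
finger_gap: 0.683
finger_force: 54.7
t: 14.52
tcp_pos: [0.5923, 0.0668, 0.0766]
orientation: [2.282, 2.159, 0.001]
force: [-1.9, 0.1, 6.3]
finger_gap: 0.687
finger_force: 55.7
```

It is in contact at floor depth, with the same TCP height as the carton. Release and rise.

```bash
python3 -m creep '{"jaw":[0.5,0.6,0.8,1,1,1],"xyz":[[0,0,0],[0,0,0],[0,0,0],[0,0,0],[0,0,0],[0,0,0]],"rot":[[0,0,0],[0,0,0],[0,0,0],[0,0,0],[0,0,0],[0,0,0]]}' 50
python3 -m creep '{"jaw":[1,1,1,1,1,1,1,1],"xyz":[[0,0,-0.5],[0,0,-1.5],[0,0,-3],[0,0,-5],[0,0,-8],[0,0,-11],[0,0,-14],[0,0,-15]],"rot":[[0,0,0],[0,0,0],[0,0,0],[0,0,0],[0,0,0],[0,0,0],[0,0,0],[0,0,0]]}' 50
python3 -m creep '{"jaw":[1,1,1,1,1,1,1,1],"xyz":[[2,-1,0],[5,-2,0],[9,-3,0],[13,-4,0],[17,-5,0],[21,-6,0],[23,-7,0],[23,-7,0]],"rot":[[0,0,0],[0,0,0],[0,0,0],[0,0,0],[0,0,0],[0,0,0],[0,0,0],[0,0,0]]}' 50
python3 - <<'E'
from h import *
p,V=cloud("top"); q,S=cloud("scene")
P=sel(V,(265,165,395,245),.084,.1); C=np.array([.5898,.0084]); a=np.radians(86.45); d=P[:,:2]-C
y=d@[np.cos(a),np.sin(a)]*1000; x=d@[np.sin(a),-np.cos(a)]*1000
for n,lo,hi in(("tin",-89,-25),("carton",-24,23.5),("jar",24.5,89)):
    m=(y>lo)&(y<hi); print(n,"y",np.round(np.percentile(y[m],[.5,99.5]),1),"x",np.round(np.percentile(x[m],[.5,99.5]),1),"z",np.round(np.percentile(P[m,2]*1000,[5,50,95]),1))
m=np.hstack([cv2.resize(p[165:250,260:400],(400,243)),cv2.resize(q[195:310,250:365],(300,243))]); cv2.imwrite("pics/end.png",m[:,:,::-1])
E
```

```text
t: 15.02
tcp_pos: [0.5922, 0.0668, 0.0752]
orientation: [-2.282, -2.159, -0.0]
force: [0.5, 0.1, -0.7]
finger_gap: 1.001
finger_force: 0.0
t: 15.68
tcp_pos: [0.5947, 0.0669, 0.2311]
orientation: [2.278, 2.156, 0.009]
force: [-0.1, -1.1, 0.4]
finger_gap: 0.998
finger_force: 0.0
t: 16.35
tcp_pos: [0.5328, 0.3048, 0.2255]
orientation: [-2.276, -2.163, -0.001]
force: [-0.0, 0.5, -0.2]
finger_gap: 0.998
finger_force: 0.0
tin y [-81. -29.] x [-24.6  27. ] z [85.1 88.4 92.5]
carton y [-21.9  21.5] x [-28.3  31.9] z [89.3 92.7 96.3]
jar y [27.3 82.7] x [-26.8  28.3] z [88.2 92.6 96.5]
```

View pics/end.png

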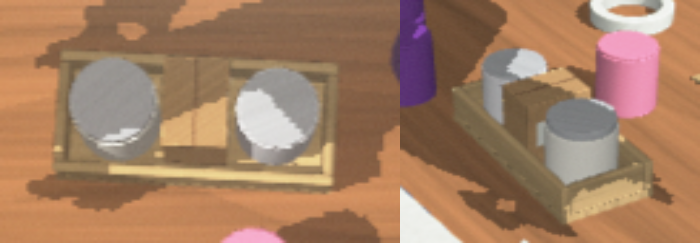

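The end views show jar (112,95), carton (193,100) and tin (278,112) upright in one row. Their tops are at 92.6, 92.7 and 88.4 mm, so all three stand on the floor, and the gripper is clear. Handing in.

```bash
python3 -c "
from station import ctrl; print(ctrl.close_job())"
```

```text
the job is handed in; nothing more can be done
None
```

The job is handed in: tin, carton and jar stand upright in one row on the tray's floor, lowered in gently in about 16 s, and the arm was never steered at the bystanders (I did not re-measure them at the end); the judge returned no verdict.

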